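Rebuild the tube rotator's slip clutch

TASK

Rebuild the slip clutch of the tube rotator on its drive block: first put the round clutch disc on the splined hub with its tab pointing to the side opposite the block's own fixed tab, then the eight-sided separator plate on top of it with its forked tab back over the fixed tab. Collars face up and both must sit fully home, one flat on the other; the hub's splines stand up to 20 degrees off either way, so feel for them by turning each plate a little about its proper direction until it drops in, but do not go over to the next notch. Let go of both and do not knock the vial, timer or dish.

Things in the scene. Friction and masses are not known exactly. Their poses are not given: they have to be found in the camera images.
- clutch_base: Fixed aluminium drive block 140 x 140 x 20 mm, screws at the corners. Origin at the centre of its underside, z up. On it a fixed round pressure plate (90 mm diameter, top face 25 mm above the origin, the disc seats there) with a 22 mm wide tab pointing to the block's +y. On the block's axis stands a fixed splined hub, see points hub_seat and hub_splines.
- hub_seat (a point): Foot of the hub, on its axis, at the pressure plate's top face; axes as the block. Hub: round core 21.6 mm diameter and six straight upright splines, each 5 mm wide, on a 32 mm circle. They stand at 0, 60, 120... degrees from the block's y axis plus a hidden offset, anywhere within 20 degrees either way, the same over the whole hub; this pose does NOT show it: feel for it or look.
- hub_splines (a point): Level of the splines' flat upper ends, on the hub's axis, 68 mm above the block's origin; axes as the block. The round core goes on 6 mm above it, then tapers to 12 mm diameter over 8 mm more, so a plate is on the core (1.4 mm play all round) before it meets the splines. Turned right to about 5 degrees it slides down; else it rests here. The proper notch leaves the tab within 30 degrees of the block's y axis: disc to -y, separator to +y.
- disc_mid (a point): Clutch disc: round, 84 mm diameter, dark facing segments on top, one plain tab 22 mm wide. This point is on its axis, 10 mm above the underside; x towards the tab, z up. The plate is 5 mm thick; round the bore a square collar, 46 x 46 mm, flats parallel and square to the tab, rises to 20 mm above the underside. Lies collar up. Seated: this point 35 mm above the block's origin.
- disc_tab (a point): End of the clutch disc's tab, 62 mm from its centre along its x, 2.5 mm above the underside; axes as the disc.
- disc: The steel clutch disc, 0.11 to 0.23 kg; origin at the centre of its underside, axes as disc_mid. Its through bore (20 mm long) has six inner teeth with tips on a 24.4 mm circle and six notches about 8 mm wide, 35.2 mm over, at 0, 60, 120... degrees from the tab.
- separator_mid (a point): Separator plate: eight-sided, 78 mm across flats, bare, with a forked tab (two prongs, 22 mm over both). This point is on its axis, 10 mm above the underside; x towards the tab, z up. Thickness 5 mm, square collar 46 x 46 mm rising to 20 mm, as on the disc. Lies collar up. Seated on the disc's collar: this point 55 mm above the block's origin.
- separator_tab (a point): End of the separator plate's forked tab, 62 mm from its centre along its x, 2.5 mm above the underside; axes as the separator.
- separator: The steel separator plate, 0.11 to 0.23 kg; origin at the centre of its underside, axes as separator_mid. Bore, teeth and notches as on the disc, so it fits at the same offset.
- vial_mid (a point): Bystander: small capped vial, 23 mm diameter, 43 mm tall, standing; origin at its centre.
- timer_mid (a point): Bystander: bench timer 66 x 92 x 28 mm, lying flat; origin at its centre.
- dish_mid (a point): Bystander: round flat petri dish, 91 mm diameter, 15 mm tall; origin at its centre.
Not all that is in view belongs to the job. What is shaped like the separator but red is not meant.

How it is judged:
On the way, in this order (a step that is already met when the one before it is completed fails the run):
1. the clutch disc is down on the pressure plate, tab opposite the fixed tab (z of disc_mid in the frame of clutch_base between 0.03 and 0.038 m and horizontal distance between disc_mid and clutch_base below 0.004 m and angle between disc_mid's own z axis and vertical below 0.1 rad and y of disc_tab in the frame of clutch_base below -0.0535 m), for 0.2 s.
2. the separator plate is down on the disc, tab over the fixed tab (z of separator_mid in the frame of clutch_base between 0.051 and 0.059 m and horizontal distance between separator_mid and clutch_base below 0.004 m and angle between separator_mid's own z axis and vertical below 0.1 rad and y of separator_tab in the frame of clutch_base above 0.0535 m), for 0.2 s.
At the end, for the whole second after the job is handed in: Disc home on the pressure plate (height within 3 mm), tab within 30 deg of the block's -y; separator home on the disc (within 4 mm), tab within 30 deg of +y; both within 4 mm of the hub axis, collar up, level within 0.1 rad, at rest. Vial, timer and dish not moved over 30 mm nor tipped (all of step 1 and all of step 2 and linear speed of each of disc, separator below 0.02 m/s and angular speed of each of disc, separator below 0.1 rad/s); the robot touches nothing.
It fails at once if the vial is knocked away or over (distance of vial_mid from where it was at the start of the episode above 0.03 m or angle between vial_mid's own z axis and vertical above 0.5 rad).
It fails at once if the timer is knocked away or over (distance of timer_mid from where it was at the start of the episode above 0.03 m or angle between timer_mid's own z axis and vertical above 0.5 rad).
It fails at once if the dish is knocked away or over (distance of dish_mid from where it was at the start of the episode above 0.03 m or angle between dish_mid's own z axis and vertical above 0.5 rad).
It also fails if it takes over 72 s, if anything falls off the work surface, if the arm or the gripper's body presses on something with over 40 N, if the wrist force passes 120 N, or if a joint passes its speed limit or range.

ROBOT

A 6-joint arm with a two-finger parallel gripper is mounted at the origin on the work surface; the furniture and walls round the work are solid. World frame = base frame: x ahead of the robot, y to its left, z up, the work surface at z = 0. Lengths are in m, angles in rad, forces in N, time in s.
With the tool pointing down it reaches from about 0.275 to 0.725 m from the base axis. Payload 15.9 kg.
Tool frame: the origin (TCP) lies between the finger pads; the fingertips stand 11 mm ahead of it and the grasp point (between the pads) lies 8 mm behind it (arm.nose_length is the distance from the TCP to the fingertips, in m); z points along the fingers, x is the direction in which the jaws open and shut, and the axes are right-handed (so a half turn about z gives the same grasp; the last joint's range is limited). The gripper opens to 85 mm and grips with 20 to 120 N. Pads are 22 mm wide; open, the fingers measure 114 mm over their backs; the gripper's body (76 mm by 85 mm) begins 54 mm behind the grasp point. The pads swing forward as they close: fully open they stand 13 mm farther back than shut.
Start: joints at [-1.102, 0.213, -0.034, 1.323, 0, 1.571], TCP at [0.226, -0.446, 0.242] pointing down, gripper open.
Joint ranges: [-2.98, 2.98], [-0.74, 1.72], [-1.14, 1.35], [-2.1, 2.04], [-1.57, 1.44], [-3.14, 3.14]. Speed limits (rad/s): [1.89, 1.89, 2.39, 2.57, 3.14, 3.14].

INTERFACE

Orientations are given as a 3x3 rotation matrix whose columns are the frame's x, y, z axes.
In Python, from cell import sense, eyes, arm gives the robot as it stands.
- The arm moves only by the shell command python3 -m jog 'ROWS' [FORCE]. ROWS is a JSON object of lists of equal length, an entry for each row: "translation": the shift along the tool's x, y, z in m, a list of three; "turn": the turn, a rotation vector about the tool's x, y, z in rad, a list of three; "hand": the opening, from 0 (shut) to 1 (fully open). In form: {"translation": [[dx, dy, dz], ...], "turn": [[wx, wy, wz], ...], "hand": [hand, ...]}. A call has exactly 5 rows; each row is the pose to reach, as a shift and turn from the pose commanded when the call began, along the tool's axes at that moment; what a row does not reach only later rows make up. A row lasts 1/10 s, in which the tool goes at most 50 mm and 8.59 degrees, less where a joint would pass 70% of its speed; a pose out of reach is approached as far as the arm can. A call with a gripper value outside its range is refused whole. The fingers move at their own pace and stop on an object; FORCE is the grip in N (left out, the last holds). Time passes only in rows, so rows that repeat a pose let the fingers close, or fill a call up. It gives the time, the measured TCP pose, the force and the opening at its end, in the units of the state.
- sense(): the state, without advancing time (a new reading comes with each control period).
- eyes.snapshot(name): name is "side" or "top"; returns the picture (420x560x3 uint8, red, green, blue); there is no depth.
- eyes.camera_info(name): a dict with "camera_matrix" (3x3 intrinsics, pixels), "R" (3x3) and "t" (3): a world point X has camera coordinates R X + t. Camera axes: x right, y down, z forward; pixel columns grow to the right and rows downward; lengths in m; the calibration is good to about 2 mm. A picture is of the moment at which its call begins. camera_info takes no time and is no camera call.
- arm.hand_in(): hands the job in, once; it reports no verdict.
The state is a dict: "time_s": time; "qpos": joint angles; "joint_vel": joint speeds; "joint_torque": joint torques, N m; "position": TCP position; "orientation": TCP orientation; "wrist_force": force on the tool from outside, world axes, zero at the start; "ft_torque": the same for the moment, N m; "grip_width": finger opening in m.
Only numpy, scipy, OpenCV 4.12 (cv2) and the standard library are available. Lean on these libraries where they do the work, as an engineer would, in place of code of your own. Each camera call takes 0.05 s, during which the arm holds its last target.

## Working session

There is one attempt and no reset: what is moved stays moved. The work goes in short steps, Python scripts to look and compute and a shell command to move; the robot and the scene stay as the last step left them, time stands still between calls to the robot, and variables do not carry over. Pictures are saved under pics/ and viewed, and the job is handed in when it is done.

```bash
ls; mkdir -p pics; python3 - <<'E'
from cell import sense, eyes, arm
import cv2, numpy as np
for n in ("side","top"):
    im=eyes.snapshot(n); cv2.imwrite(f"pics/{n}0.png",im[:,:,::-1])
    np.save(f"pics/{n}0.npy",im)
    ci=eyes.camera_info(n); print(n,{k:np.round(v,3).tolist() for k,v in ci.items()})
s=sense(); print({k:np.round(v,3).tolist() for k,v in s.items()})
E
```

```text
pics
side {'camera_matrix': [[500.249, 0.0, 282.682], [0.0, 500.249, 203.967], [0.0, 0.0, 1.0]], 'R': [[0.901, 0.434, -0.002], [0.237, -0.497, -0.835], [-0.363, 0.752, -0.55]], 't': [-0.461, -0.099, 1.41]}
top {'camera_matrix': [[516.448, 0.0, 278.296], [0.0, 516.448, 206.564], [0.0, 0.0, 1.0]], 'R': [[0.012, -1.0, 0.001], [-0.999, -0.012, -0.05], [0.05, 0.0, -0.999]], 't': [-0.062, 0.539, 1.509]}
{'time_s': 0.1, 'qpos': [-1.102, 0.213, -0.035, 1.323, 0.0, 1.571], 'joint_vel': [-0.001, -0.001, 0.001, 0.0, 0.0, 0.0], 'joint_torque': [0.0, -68.725, 48.781, 0.012, -0.0, 0.0], 'position': [0.226, -0.446, 0.242], 'orientation': [[0.452, -0.892, -0.0], [-0.892, -0.452, 0.001], [-0.001, -0.0, -1.0]], 'wrist_force': [-1.185, 0.374, 0.249], 'ft_torque': [0.029, -0.012, 0.019], 'grip_width': 0.085}
```

View pics/side0.png

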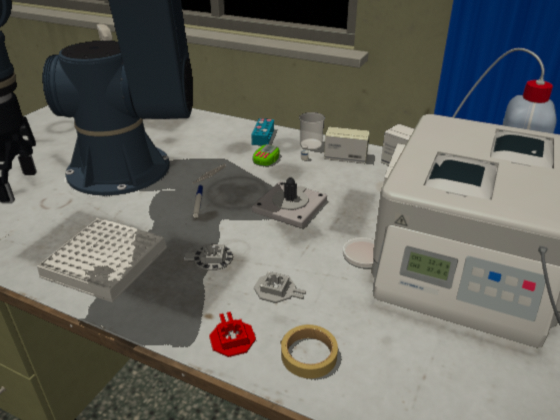

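View pics/top0.png

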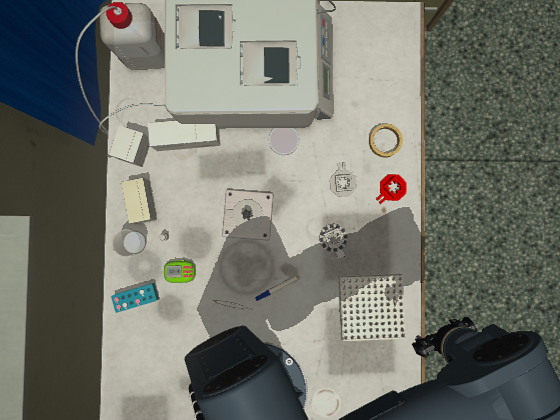

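```bash
python3 - <<'E'
import cv2, numpy as np
t=np.load("pics/top0.npy")[:,:,::-1]; s=np.load("pics/side0.npy")[:,:,::-1]
def c(im,x,y,w,h,k,n): cv2.imwrite(n,cv2.resize(im[y:y+h,x:x+w],None,fx=k,fy=k,interpolation=cv2.INTER_CUBIC))
a=[ (t,215,180,66,66),(t,310,155,66,66),(t,305,210,66,66),(s,250,165,85,66),(s,240,260,85,66),(s,175,230,85,66)]
tiles=[cv2.resize(im[y:y+66,x:x+66],(396,396),interpolation=cv2.INTER_CUBIC) for im,x,y,w,h in a[:2]]
cv2.imwrite("pics/c1.png",np.hstack(tiles))
c(t,305,210,66,66,6,"pics/c2.png")
c(s,250,165,90,66,8,"pics/c3.png")
c(s,180,230,133,80,6,"pics/c4.png")
E
```

```text
(no output)
```

View pics/c1.png

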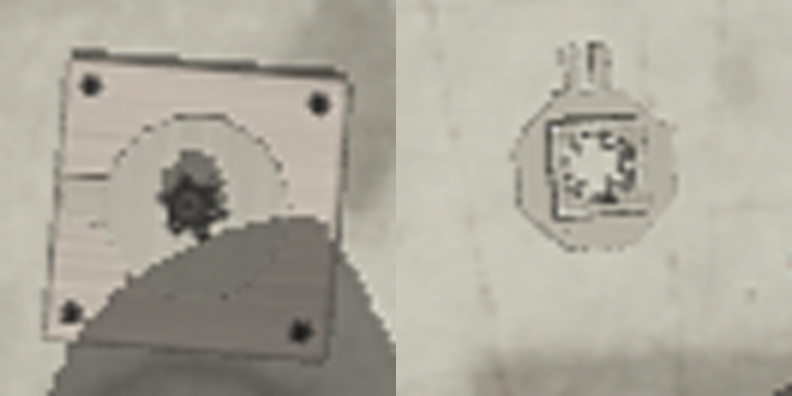

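View pics/c2.png

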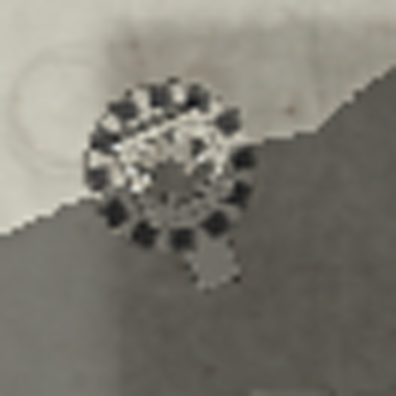

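View pics/c3.png

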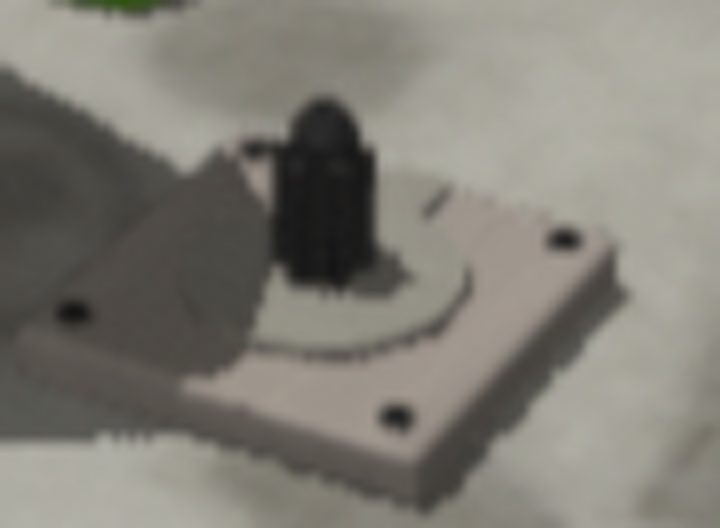

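View pics/c4.png

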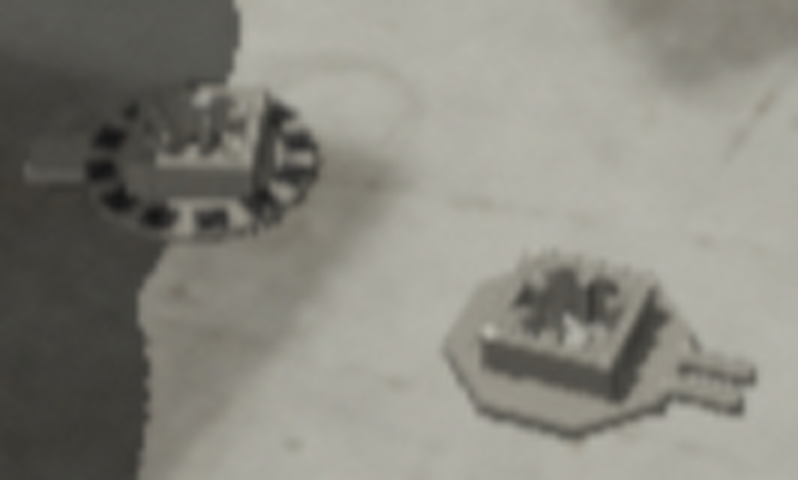

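```bash
cat > h.py <<'E'
import numpy as np, cv2
from cell import sense, eyes, arm
def w(name,px,z):
    c=eyes.camera_info(name);K,R,t=map(np.array,(c["camera_matrix"],c["R"],c["t"]))
    px=np.atleast_2d(px).astype(float); out=[]
    for u,v in px:
        d=R.T@np.linalg.solve(K,[u,v,1]); o=-R.T@t
        out.append(o+d*(z-o[2])/d[2])
    return np.array(out)
def proj(name,X):
    c=eyes.camera_info(name);K,R,t=map(np.array,(c["camera_matrix"],c["R"],c["t"]))
    p=(K@(R@np.atleast_2d(X).T+t[:,None])).T
    return p[:,:2]/p[:,2:]
E
python3 - <<'E'
from h import *
np.set_printoptions(precision=4,suppress=True)
def cr(p,k,o): return np.array(p)/k+np.array(o)-0.0
for n,px in (("top",cr([(90,85),(319,104),(301,331),(70,313)],6,(215,180))),("side",cr([(255,150),(563,240),(397,417),(74,312)],8,(250,165)))):
    P=w(n,px,0.02); print(n,P[:,:2].tolist(),P.mean(0)[:2])
    a=(P[0]-P[1])+(P[3]-P[2]); print("ydir yaw",np.degrees(np.arctan2(-a[0],a[1])))
    a=(P[0]-P[3])+(P[1]-P[2]); print("xdir yaw",np.degrees(np.arctan2(a[1],a[0])))
print("sep top", w("top",cr([(200.5,169)],6,(310,155)),.005), "tab",w("top",cr([(188,42)],6,(310,155)),.005))
print("sep side collar top", w("side",cr([(485,340),(615,365),(655,288),(530,260)],6,(180,230)),.02).mean(0)," tab",w("side",cr([(748,388)],6,(180,230)),.005))
print("disc top", w("top",cr([(170.5,166)],6,(305,210)),.005), "tab",w("top",cr([(217,280)],6,(305,210)),.005))
print("disc side", w("side",cr([(204,160)],6,(180,230)),.005)," tab",w("side",cr([(27,168)],6,(180,230)),.005))
E
```

```text
top [[0.5744459206152293, 0.08680882434358482], [0.5664918702455849, -0.025460289723213254], [0.45541660407321566, -0.01814138323171246], [0.4628125188777858, 0.09468521123372377]] [0.5148 0.0345]
ydir yaw -3.9011348743657672
xdir yaw -3.903211093516541
side [[0.46339594206719736, 0.09501049872069445], [0.5744116153405052, 0.08745427692671215], [0.5670166559182057, -0.023681907842218464], [0.45514832993245063, -0.01507094303213874]] [0.515  0.0359]
ydir yaw 85.85124069134352
xdir yaw 85.9552770210638
sep top [[ 0.6124 -0.2482  0.005 ]] tab [[ 0.6756 -0.2416  0.005 ]]
sep side collar top [ 0.615  -0.2493  0.02  ]  tab [[ 0.6757 -0.2421  0.005 ]]
disc top [[ 0.4504 -0.2196  0.005 ]] tab [[ 0.3947 -0.2428  0.005 ]]
disc side [[ 0.4528 -0.2195  0.005 ]]  tab [[ 0.398  -0.2507  0.005 ]]
```

```bash
cat > ov.py <<'E'
from h import *
def wire(kind,x,y,yaw,z0=0):
    c,s=np.cos(yaw),np.sin(yaw); L=[]
    def T(P): P=np.array(P,float); return np.c_[x+c*P[:,0]-s*P[:,1], y+s*P[:,0]+c*P[:,1], z0+P[:,2]]
    q=23; sq=lambda z:[(q,q,z),(-q,q,z),(-q,-q,z),(q,-q,z),(q,q,z)]
    L+=[sq(20),sq(5)]
    if kind=="disc": L.append([(42*np.cos(a),42*np.sin(a),5) for a in np.linspace(0,6.283,60)])
    else:
        r=39/np.cos(np.pi/8); L.append([(r*np.cos(a),r*np.sin(a),5) for a in np.arange(9)*np.pi/4+np.pi/8])
    L.append([(39,11,5),(62,11,5),(62,-11,5),(39,-11,5)])
    return [T(np.array(l)/1000) for l in L]
def draw(name,im,wires,k,o,wh,col=(0,0,255)):
    c=cv2.resize(im[o[1]:o[1]+wh[1],o[0]:o[0]+wh[0]],None,fx=k,fy=k,interpolation=cv2.INTER_CUBIC)
    for l in wires:
        p=(proj(name,l)-o+0.5)*k-0.5
        cv2.polylines(c,[np.round(p).astype(int)],False,col,1)
    return c
E
cat > ov1.py <<'E'
from ov import *
import sys
d=eval(sys.argv[1]); s=eval(sys.argv[2]); out=sys.argv[3]
t=np.load("pics/top0.npy")[:,:,::-1].copy(); sd=np.load("pics/side0.npy")[:,:,::-1].copy()
D=wire("disc",d[0],d[1],np.radians(d[2])); S=wire("sep",s[0],s[1],np.radians(s[2]))
a=np.hstack([draw("top",t,D,7,(310,215),(57,42)),draw("top",t,S,7,(315,158),(57,42))])
b=np.hstack([draw("side",sd,D,7,(180,235),(57,42)),draw("side",sd,S,7,(252,264),(57,42))])
cv2.imwrite(out,np.vstack([a,b]))
E
python3 ov1.py "(.451,-.2196,-154)" "(.6135,-.2487,6)" pics/o1.png
```

```text
(no output)
```

View pics/o1.png

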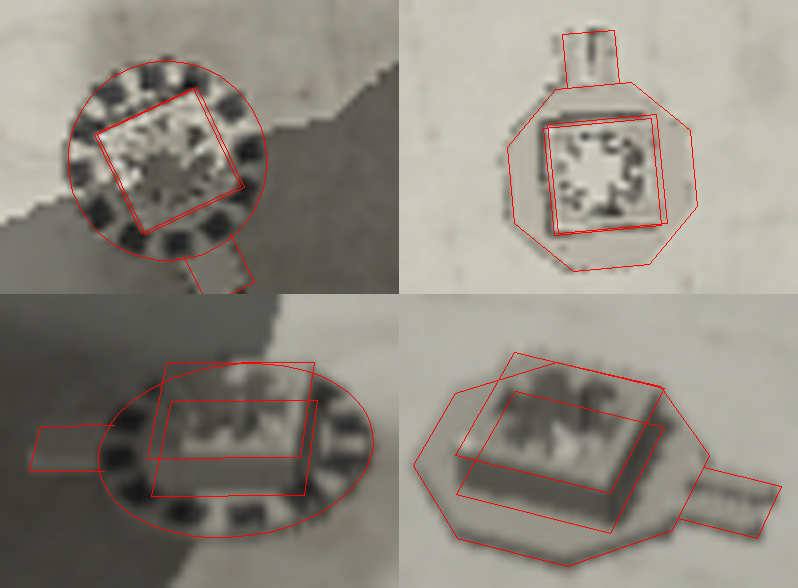

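```bash

python3 ov1.py "(.451,-.2188,-157)" "(.6135,-.2483,1.5)" pics/o2.png
```

```text
(no output)
```

View pics/o2.png

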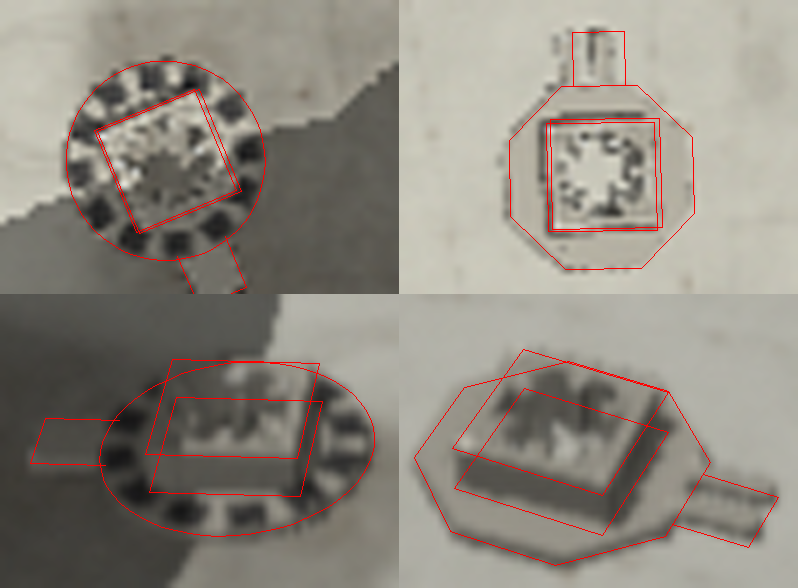

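```bash
cat > go.py <<'E'
from h import *
import sys
# x y z yaw(tool x world angle, deg); keeps tool straight down
x,y,z,a=map(float,sys.argv[1:5]); a=np.radians(a)
s=sense(); R=np.array(s["orientation"]); p=np.array(s["position"])
Rt=np.array([[np.cos(a),np.sin(a),0],[np.sin(a),-np.cos(a),0],[0,0,-1]])
print("t",round(s["time_s"],2),"at",p.round(4),"yaw",round(np.degrees(np.arctan2(R[1,0],R[0,0])),2),"F",np.round(s["wrist_force"],1),"w",round(s["grip_width"],4))
print("shift",(R.T@(np.array([x,y,z])-p)).round(4),"turn",cv2.Rodrigues(R.T@Rt)[0].ravel().round(4))
E
python3 go.py .451 -.219 .12 -65.5; python3 -c "
from cell import arm; print(arm.nose_length)"
```

```text
t 0.1 at [ 0.2258 -0.4458  0.2419] yaw -63.14 F [-1.2  0.4  0.2] w 0.0854
shift [-0.1005 -0.3034  0.122 ] turn [-0.      0.001   0.0412]
0.011
```

```bash
python3 -m jog '{"translation":[[-0.012,-0.036,0],[-0.027,-0.08,0],[-0.042,-0.127,0.01],[-0.058,-0.173,0.03],[-0.072,-0.217,0.06]],"turn":[[0,0,0.01],[0,0,0.02],[0,0,0.03],[0,0,0.04],[0,0,0.041]],"hand":[0.8,0.8,0.8,0.8,0.8]}' 40; python3 go.py .451 -.219 .06 -65.5
```

```text
time_s: 0.6
position: [0.3837, -0.2871, 0.1867]
orientation: [[0.415, -0.91, 0.002], [-0.91, -0.415, -0.001], [0.002, -0.001, -1.0]]
wrist_force: [0.1, -0.7, -0.1]
grip_width: 0.0683
t 0.6 at [ 0.3837 -0.2871  0.1867] yaw -65.49 F [ 0.1 -0.7 -0.1] w 0.0683
shift [-0.0343 -0.0893  0.1267] turn [-0.001  -0.0017  0.0001]
```

```bash
python3 -m jog '{"translation":[[-0.014,-0.035,0.03],[-0.026,-0.07,0.065],[-0.033,-0.086,0.1],[-0.034,-0.089,0.122],[-0.034,-0.089,0.127]],"turn":[[0,0,0],[0,0,0],[0,0,0],[0,0,0],[0,0,0]],"hand":[0.8,0.8,0.8,0.8,0.8]}' 40; python3 go.py .451 -.219 .016 -65.5; python3 - <<'E'
from ov import *
for n,o in (("top",(300,200)),("side",(170,215))):
    im=eyes.snapshot(n)[:,:,::-1].copy()
    cv2.imwrite(f"pics/{n}1.png",draw(n,im,[],5,o,(80,70)))
a=cv2.imread("pics/top1.png");b=cv2.imread("pics/side1.png");cv2.imwrite("pics/v1.png",np.hstack([a,b]))
E
```

```text
time_s: 1.1
position: [0.4477, -0.2192, 0.0571]
orientation: [[0.416, -0.909, -0.004], [-0.909, -0.416, 0.002], [-0.003, 0.003, -1.0]]
wrist_force: [0.0, -0.5, 0.2]
grip_width: 0.0683
t 1.1 at [ 0.4477 -0.2192  0.0571] yaw -65.41 F [ 0.  -0.5  0.2] w 0.0683
shift [ 0.0014 -0.0032  0.041 ] turn [0.0028 0.0035 0.0016]
```

View pics/v1.png

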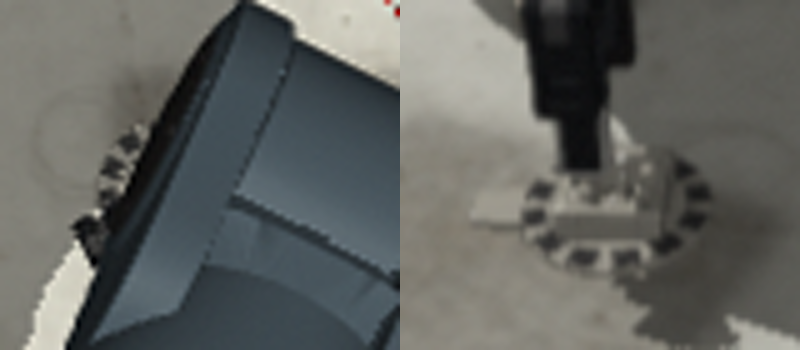

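Side view: the near finger tip (crop 580,170) stands above the disc's collar, flats parallel to the jaws. I descend.

```bash
python3 -m jog '{"translation":[[0,0,0.012],[0,0,0.025],[0,0,0.035],[0,0,0.039],[0,0,0.04]],"turn":[[0,0,0],[0,0,0],[0,0,0],[0,0,0],[0,0,0]],"hand":[0.8,0.8,0.8,0.8,0.8]}' 40; python3 go.py .451 -.219 .016 -65.5
```

```text
time_s: 1.7
position: [0.4489, -0.2208, 0.0194]
orientation: [[0.415, -0.91, -0.0], [-0.91, -0.415, 0.0], [-0.0, 0.0, -1.0]]
wrist_force: [0.4, 0.7, -0.1]
grip_width: 0.0681
t 1.7 at [ 0.4489 -0.2208  0.0194] yaw -65.51 F [ 0.4  0.7 -0.1] w 0.0681
shift [-0.0007 -0.0027  0.0034] turn [ 0.0001  0.0002 -0.0002]
```

```bash
python3 -m jog '{"translation":[[0,-0.0015,0.0015],[0,-0.0025,0.003],[0,-0.0025,0.003],[0,-0.0025,0.003],[0,-0.0025,0.003]],"turn":[[0,0,0],[0,0,0],[0,0,0],[0,0,0],[0,0,0]],"hand":[0.8,0.8,0.3,0.3,0.3]}' 60; python3 go.py .451 -.219 .016 -65.5
```

```text
time_s: 2.2
position: [0.4515, -0.2197, 0.0171]
orientation: [[0.415, -0.91, 0.001], [-0.91, -0.415, -0.0], [0.0, -0.0, -1.0]]
wrist_force: [-1.9, 1.0, 7.0]
grip_width: 0.0441
t 2.2 at [ 0.4515 -0.2197  0.0171] yaw -65.48 F [-1.9  1.   7. ] w 0.0441
shift [-0.0008  0.0002  0.0011] turn [-0.0004 -0.0004  0.0003]
```

```bash
python3 -m jog '{"translation":[[0,0,0],[0,0,-0.015],[0,0,-0.045],[0,0,-0.08],[0,0,-0.11]],"turn":[[0,0,0],[0,0,0],[0,0,0],[0,0,0],[0,0,0]],"hand":[0.3,0.3,0.3,0.3,0.3]}' 80; python3 go.py .451 -.219 .016 -65.5; python3 - <<'E'
from ov import *
for n,o in (("top",(300,200)),("side",(170,155))):
    im=eyes.snapshot(n)[:,:,::-1].copy()
    cv2.imwrite(f"pics/{n}2.png",draw(n,im,[],5,o,(80,100)))
a=cv2.imread("pics/top2.png");b=cv2.imread("pics/side2.png");cv2.imwrite("pics/v2.png",np.hstack([a,b]))
E
```

```text
time_s: 2.7
position: [0.4512, -0.2196, 0.1282]
orientation: [[0.415, -0.91, 0.0], [-0.91, -0.415, -0.0], [0.0, -0.0, -1.0]]
wrist_force: [1.0, -0.1, -2.6]
grip_width: 0.044
t 2.7 at [ 0.4512 -0.2196  0.1282] yaw -65.49 F [ 1.  -0.1 -2.6] w 0.044
shift [-0.0006 -0.      0.1122] turn [-0.0002 -0.0002  0.0002]
```

View pics/v2.png

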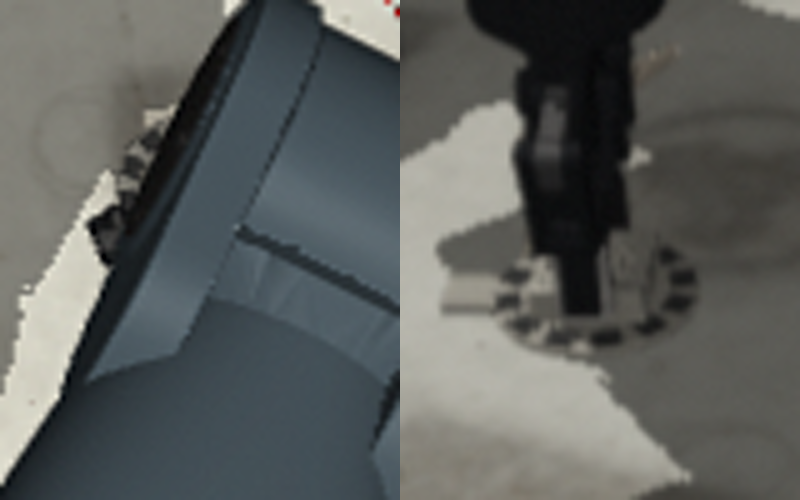

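Disc lifted, level, tab to the left (crop 470,290). Check its centre with an overlay.

```bash
python3 - <<'E'
from ov import *
im=eyes.snapshot("side")[:,:,::-1].copy(); print(sense()["position"])
L=[]
p=sense()["position"]
L=[]
for z in (.110,.113):
    L.append(draw("side",im,wire("disc",p[0],p[1],np.radians(-155.5),z),8,(175,190),(49,60)))
cv2.imwrite("pics/v3.png",np.hstack(L))
E
```

```text
[ 0.45234875 -0.22013318  0.12821638]
```

View pics/v3.png

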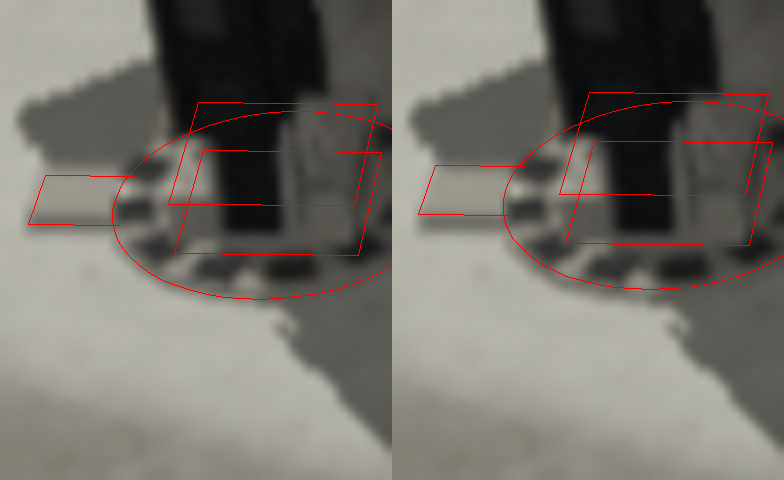

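```bash
python3 go.py .515 .035 .135 -4
```

```text
t 2.85 at [ 0.4523 -0.2201  0.1282] yaw -65.49 F [ 0.5  0.2 -2.6] w 0.0435
shift [-0.2061 -0.1629 -0.007 ] turn [-5.0000e-04 -3.5000e-03 -1.0732e+00]
```

```bash
python3 -m jog '{"translation":[[-0.015,-0.012,-0.002],[-0.045,-0.035,-0.004],[-0.08,-0.063,-0.006],[-0.115,-0.091,-0.007],[-0.15,-0.119,-0.007]],"turn":[[0,0,-0.06],[0,0,-0.17],[0,0,-0.3],[0,0,-0.43],[0,0,-0.56]],"hand":[0.3,0.3,0.3,0.3,0.3]}' 80; python3 go.py .515 .035 .135 -4
```

```text
time_s: 3.35
position: [0.4969, -0.0321, 0.1325]
orientation: [[0.838, -0.546, -0.001], [-0.546, -0.838, 0.0], [-0.001, 0.001, -1.0]]
wrist_force: [0.5, -1.0, -2.5]
grip_width: 0.0438
t 3.35 at [ 0.4969 -0.0321  0.1325] yaw -33.12 F [ 0.5 -1.  -2.5] w 0.0438
shift [-0.0215 -0.0661 -0.0025] turn [ 4.000e-04  1.300e-03 -5.082e-01]
```

```bash
python3 -m jog '{"translation":[[-0.007,-0.022,0],[-0.014,-0.044,-0.001],[-0.019,-0.058,-0.002],[-0.021,-0.064,-0.002],[-0.021,-0.065,-0.002]],"turn":[[0,0,-0.13],[0,0,-0.27],[0,0,-0.4],[0,0,-0.48],[0,0,-0.505]],"hand":[0.3,0.3,0.3,0.3,0.3]}' 80; python3 go.py .515 .035 .135 -4; python3 - <<'E'
from ov import *
im=eyes.snapshot("side")[:,:,::-1].copy(); s=sense(); p=s["position"]; R=s["orientation"]; print(p)
a=np.arctan2(R[1][0],R[0][0])-np.pi/2
t=eyes.snapshot("top")[:,:,::-1].copy()
cv2.imwrite("pics/v4.png",np.hstack([draw("side",im,wire("disc",p[0],p[1],a,p[2]-.0175),6,(250,140),(66,90)),draw("top",t,[],6,(215,170),(66,90))]))
E
```

```text
time_s: 3.85
position: [0.515, 0.0328, 0.1343]
orientation: [[0.997, -0.075, -0.002], [-0.075, -0.997, -0.0], [-0.002, 0.0, -1.0]]
wrist_force: [-0.3, -0.7, -2.8]
grip_width: 0.0436
t 3.85 at [0.515  0.0328 0.1343] yaw -4.27 F [-0.3 -0.7 -2.8] w 0.0436
shift [-0.0002 -0.0022 -0.0007] turn [ 0.0002  0.0019 -0.0048]
[0.51507117 0.0323275  0.13449309]
```

View pics/v4.png

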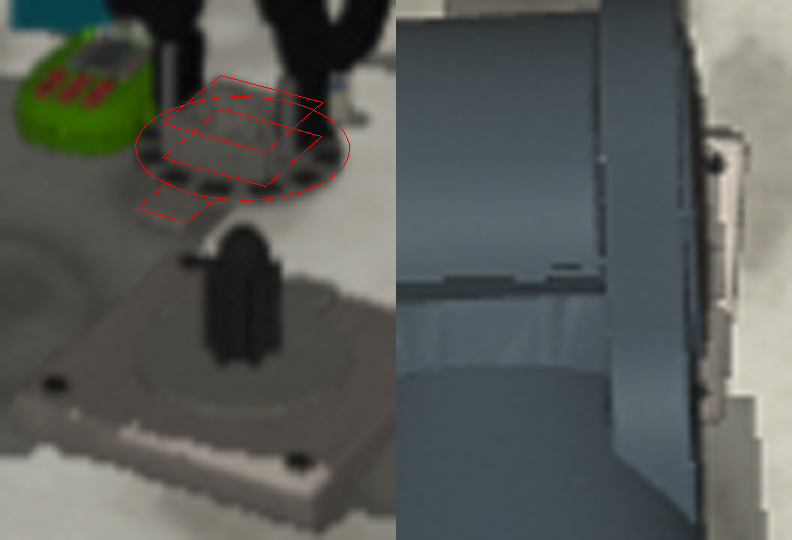

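```bash
python3 -m jog '{"translation":[[0,-0.0012,0.006],[0,-0.0022,0.014],[0,-0.0022,0.022],[0,-0.0022,0.028],[0,-0.0022,0.030]],"turn":[[0,0,0],[0,0,0],[0,0,0],[0,0,0],[0,0,0]],"hand":[0.3,0.3,0.3,0.3,0.3]}' 80; python3 go.py .515 .0347 .090 -4; python3 - <<'E'
from ov import *
im=eyes.snapshot("side")[:,:,::-1].copy(); s=sense(); p=s["position"]; R=s["orientation"]; print(p)
print(w("side",[[290.5,178.7]],.08))
a=np.arctan2(R[1][0],R[0][0])-np.pi/2
cv2.imwrite("pics/v5.png",draw("side",im,wire("disc",p[0],p[1],a,p[2]-.0175),8,(245,145),(90,70)))
E
```

```text
time_s: 4.45
position: [0.5152, 0.0341, 0.1046]
orientation: [[0.997, -0.078, -0.001], [-0.078, -0.997, -0.0], [-0.001, 0.0, -1.0]]
wrist_force: [0.7, -1.0, -2.3]
grip_width: 0.044
t 4.45 at [0.5152 0.0341 0.1046] yaw -4.49 F [ 0.7 -1.  -2.3] w 0.044
shift [-0.0002 -0.0006  0.0146] turn [ 0.0002  0.0013 -0.0086]
[0.51534841 0.03413506 0.10473444]
[[0.51532296 0.03562444 0.08      ]]
```

View pics/v5.png

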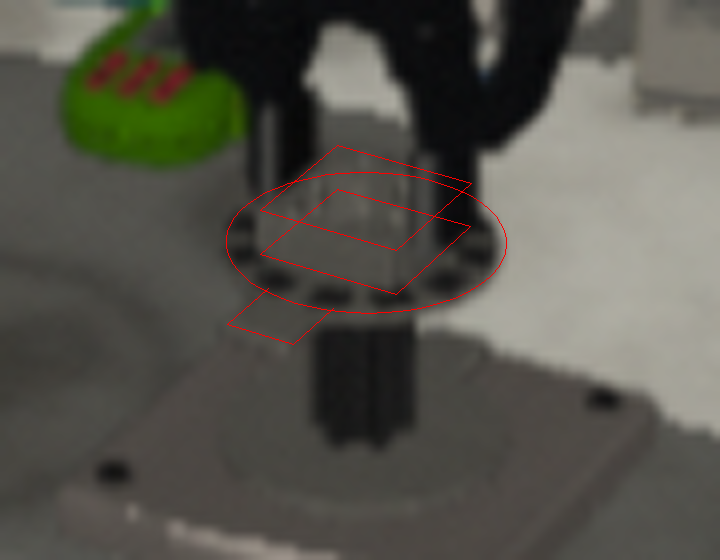

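```bash
python3 -m jog '{"translation":[[0,-0.0004,0.003],[0,-0.0006,0.006],[0,-0.0006,0.009],[0,-0.0006,0.012],[0,-0.0006,0.015]],"turn":[[0,0,-0.008],[0,0,-0.008],[0,0,-0.008],[0,0,-0.008],[0,0,-0.008]],"hand":[0.3,0.3,0.3,0.3,0.3]}' 80; python3 go.py .515 .0352 .085 -4
```

```text
time_s: 5.0
position: [0.5158, 0.0349, 0.0904]
orientation: [[0.998, -0.07, 0.0], [-0.07, -0.998, 0.0], [0.0, -0.0, -1.0]]
wrist_force: [0.1, 1.1, -2.0]
grip_width: 0.0437
t 5.0 at [0.5158 0.0349 0.0904] yaw -4.01 F [ 0.1  1.1 -2. ] w 0.0437
shift [-0.0009 -0.0002  0.0054] turn [-0.0001 -0.0001 -0.0002]
```

Free so far, on the core. Now down toward the splines.

```bash
python3 -m jog '{"translation":[[0,0,0.001],[0,0,0.002],[0,0,0.003],[0,0,0.004],[0,0,0.006]],"turn":[[0,0,0],[0,0,0],[0,0,0],[0,0,0],[0,0,0]],"hand":[0.3,0.3,0.3,0.3,0.3]}' 80; python3 go.py .515 .0352 .08 -4
```

```text
time_s: 5.5
position: [0.516, 0.0351, 0.0847]
orientation: [[0.998, -0.07, 0.0], [-0.07, -0.998, 0.0], [0.0, -0.0, -1.0]]
wrist_force: [-2.6, 2.8, 12.3]
grip_width: 0.044
t 5.5 at [0.516  0.0351 0.0847] yaw -4.0 F [-2.6  2.8 12.3] w 0.044
shift [-0.001  -0.0001  0.0047] turn [-0.0004 -0.0003 -0.    ]
```

```bash
python3 -m jog '{"translation":[[-0.0003,0,0.001],[-0.0005,0,0.001],[-0.0005,0,0.001],[-0.0005,0,0.001],[-0.0005,0,0.001]],"turn":[[0,0,0.03],[0,0,0.06],[0,0,0.09],[0,0,0.12],[0,0,0.14]],"hand":[0.3,0.3,0.3,0.3,0.3]}' 80; python3 go.py .515 .0352 .08 -4
```

```text
time_s: 6.0
position: [0.5152, 0.0348, 0.0835]
orientation: [[0.978, -0.21, -0.0], [-0.21, -0.978, -0.0], [-0.0, 0.0, -1.0]]
wrist_force: [-0.6, 0.7, -2.5]
grip_width: 0.0438
t 6.0 at [0.5152 0.0348 0.0835] yaw -12.12 F [-0.6  0.7 -2.5] w 0.0438
shift [-0.0003 -0.0003  0.0035] turn [ 1.000e-04  2.000e-04 -1.418e-01]
```

Contact force is gone at yaw −12° (about 8° clockwise): probably in the notches. Going lower.

```bash
python3 -m jog '{"translation":[[0,0,0.001],[0,0,0.002],[0,0,0.003],[0,0,0.004],[0,0,0.005]],"turn":[[0,0,0],[0,0,0],[0,0,0],[0,0,0],[0,0,0]],"hand":[0.3,0.3,0.3,0.3,0.3]}' 80; python3 go.py .515 .0352 .05 -12.1; python3 -c "
from cell import sense; print(sense()['ft_torque'])"
```

```text
time_s: 6.5
position: [0.5154, 0.0349, 0.0785]
orientation: [[0.978, -0.208, 0.0], [-0.208, -0.978, 0.0], [0.0, -0.0, -1.0]]
wrist_force: [-0.1, 0.7, -2.0]
grip_width: 0.044
t 6.5 at [0.5154 0.0349 0.0785] yaw -12.02 F [-0.1  0.7 -2. ] w 0.044
shift [-0.0004 -0.0002  0.0285] turn [-0.0001 -0.      0.0014]
[ 0.47760971  0.17465726 -0.06446172]
```

```bash
python3 -m jog '{"translation":[[0,0,0.005],[0,0,0.012],[0,0,0.019],[0,0,0.025],[0,0,0.030]],"turn":[[0,0,0],[0,0,0],[0,0,0],[0,0,0],[0,0,0]],"hand":[0.3,0.3,0.3,0.3,0.3]}' 80; python3 go.py .515 .0352 .0425 -12.1; python3 -c "
from cell import sense; print(sense()['ft_torque'])"
```

```text
time_s: 7.0
position: [0.5152, 0.0349, 0.0479]
orientation: [[0.978, -0.208, -0.0], [-0.208, -0.978, -0.0], [-0.0, 0.0, -1.0]]
wrist_force: [-0.5, 1.9, 0.1]
grip_width: 0.044
t 7.0 at [0.5152 0.0349 0.0479] yaw -12.03 F [-0.5  1.9  0.1] w 0.044
shift [-0.0003 -0.0003  0.0054] turn [0.0001 0.0004 0.0012]
[0.43140054 0.07145989 0.01249155]
```

```bash
python3 -m jog '{"translation":[[0,0,0.002],[0,0,0.004],[0,0,0.0055],[0,0,0.0065],[0,0,0.0065]],"turn":[[0,0,0],[0,0,0],[0,0,0],[0,0,0],[0,0,0]],"hand":[0.3,0.3,0.3,0.3,0.3]}' 80; python3 go.py .515 .0352 .0425 -12.1
```

```text
time_s: 7.5
position: [0.5154, 0.0349, 0.0423]
orientation: [[0.978, -0.208, 0.0], [-0.208, -0.978, 0.0], [0.0, -0.0, -1.0]]
wrist_force: [-2.2, 2.7, 1.6]
grip_width: 0.0436
t 7.5 at [0.5154 0.0349 0.0423] yaw -12.03 F [-2.2  2.7  1.6] w 0.0436
shift [-0.0004 -0.0002 -0.0002] turn [-0.0001 -0.0002  0.0012]
```

```bash
python3 -m jog '{"translation":[[0,0,0],[0,0,0],[0,0,0],[0,0,-0.01],[0,0,-0.04]],"turn":[[0,0,0],[0,0,0],[0,0,0],[0,0,0],[0,0,0]],"hand":[0.7,0.7,0.7,0.75,0.8]}' 80; python3 go.py .6135 -.2478 .13 -86
```

```text
time_s: 8.0
position: [0.5138, 0.0347, 0.0812]
orientation: [[0.978, -0.209, -0.004], [-0.209, -0.978, -0.0], [-0.004, 0.001, -1.0]]
wrist_force: [0.0, 0.5, 0.9]
grip_width: 0.0687
t 8.0 at [0.5138 0.0347 0.0812] yaw -12.04 F [0.  0.5 0.9] w 0.0687
shift [ 0.1563  0.2556 -0.0491] turn [0.0035 0.0024 1.2909]
```

```bash
python3 -m jog '{"translation":[[0,0,-0.03],[0.003,0.005,-0.055],[0.022,0.036,-0.06],[0.046,0.076,-0.06],[0.07,0.115,-0.06]],"turn":[[0,0,0],[0,0,0.1],[0,0,0.24],[0,0,0.38],[0,0,0.52]],"hand":[0.8,0.8,0.8,0.8,0.8]}' 60; python3 - <<'E'
from ov import *
s=sense()
im=eyes.snapshot("side")[:,:,::-1].copy(); t=eyes.snapshot("top")[:,:,::-1].copy()
k=wire("disc",.515,.0352,np.radians(-102),.025)
cv2.imwrite("pics/v6.png",np.hstack([draw("side",im,[],6,(250,160),(66,66)),draw("top",t,[],6,(215,180),(66,66))]))
cv2.imwrite("pics/v6b.png",np.hstack([draw("side",im,k,6,(250,160),(66,66)),draw("top",t,k,6,(215,180),(66,66))]))
E
python3 go.py .6135 -.2478 .13 -86
```

```text
time_s: 8.5
position: [0.5605, -0.0936, 0.1435]
orientation: [[0.742, -0.67, 0.002], [-0.67, -0.742, -0.0], [0.002, -0.001, -1.0]]
wrist_force: [2.0, 0.3, -0.1]
grip_width: 0.0684
t 8.6 at [ 0.561  -0.0967  0.1427] yaw -42.35 F [-1.4  0.7 -0.5] w 0.0684
shift [0.1406 0.0764 0.013 ] turn [-6.000e-04 -1.800e-03  7.618e-01]
```

View pics/v6.png

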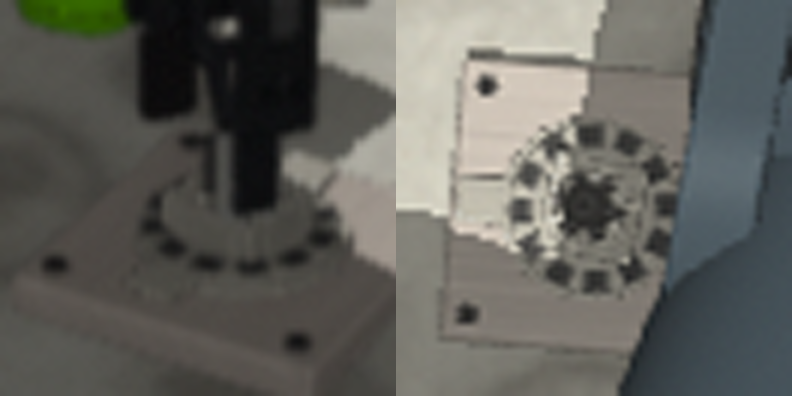

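View pics/v6b.png

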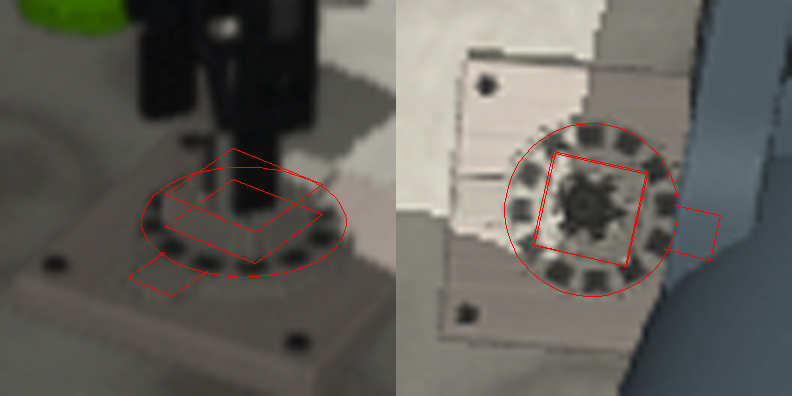

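Disc lies home on the plate, tab right/-y (crop 690,230). On to the separator.

```bash
python3 -m jog '{"translation":[[0.03,0.016,0],[0.064,0.035,0.002],[0.1,0.054,0.005],[0.128,0.07,0.009],[0.139,0.075,0.012]],"turn":[[0,0,0.14],[0,0,0.28],[0,0,0.42],[0,0,0.56],[0,0,0.69]],"hand":[0.8,0.8,0.8,0.8,0.8]}' 60;  python3 go.py .6135 -.2478 .06 -86; python3 - <<'E'
from ov import *
im=eyes.snapshot("side")[:,:,::-1].copy(); t=eyes.snapshot("top")[:,:,::-1].copy()
k=wire("disc",.515,.0352,np.radians(-102),.025)
cv2.imwrite("pics/v7.png",np.hstack([draw("side",im,[],6,(250,160),(66,66)),draw("top",t,k,6,(215,180),(66,66))]))
cv2.imwrite("pics/v7b.png",draw("top",t,[],16,(230,196),(35,35)))
E
```

```text
time_s: 9.1
position: [0.6136, -0.2433, 0.1302]
orientation: [[0.143, -0.99, 0.0], [-0.99, -0.143, -0.001], [0.001, -0.0, -1.0]]
wrist_force: [-0.2, 0.4, -1.3]
grip_width: 0.0686
t 9.1 at [ 0.6136 -0.2433  0.1302] yaw -81.77 F [-0.2  0.4 -1.3] w 0.0686
shift [0.0044 0.0008 0.0702] turn [-0.     -0.0005  0.0739]
```

View pics/v7.png

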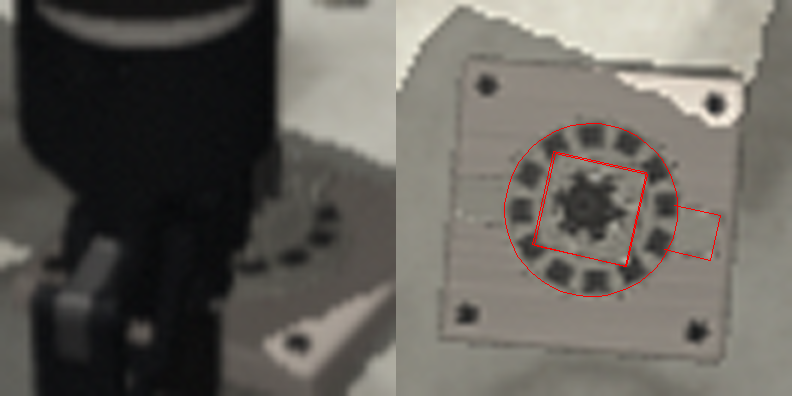

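View pics/v7b.png

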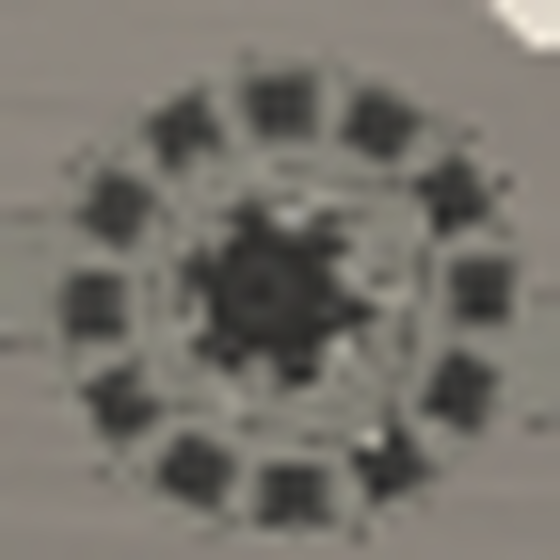

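Disc's in place (top view centred on overlay, hub star visible through it). Continue to the separator.

```bash
python3 -m jog '{"translation":[[0.002,0.0008,0.012],[0.004,0.0008,0.035],[0.0044,0.0008,0.055],[0.0044,0.0008,0.066],[0.0044,0.0008,0.07]],"turn":[[0,0,0.03],[0,0,0.06],[0,0,0.074],[0,0,0.074],[0,0,0.074]],"hand":[0.8,0.8,0.8,0.8,0.8]}' 60;  python3 go.py .6135 -.2478 .016 -86; python3 - <<'E'
from ov import *
im=eyes.snapshot("side")[:,:,::-1].copy()
cv2.imwrite("pics/v8.png",draw("side",im,wire("sep",.6135,-.2478,np.radians(4)),8,(240,245),(85,70)))
E
```

```text
time_s: 9.7
position: [0.6125, -0.2441, 0.059]
orientation: [[0.079, -0.997, -0.002], [-0.997, -0.079, 0.001], [-0.001, 0.002, -1.0]]
wrist_force: [0.7, 0.3, -0.3]
grip_width: 0.0683
t 9.7 at [ 0.6125 -0.2441  0.059 ] yaw -85.46 F [ 0.7  0.3 -0.3] w 0.0683
shift [ 0.0038 -0.0008  0.043 ] turn [0.0016 0.0009 0.0095]
```

View pics/v8.png

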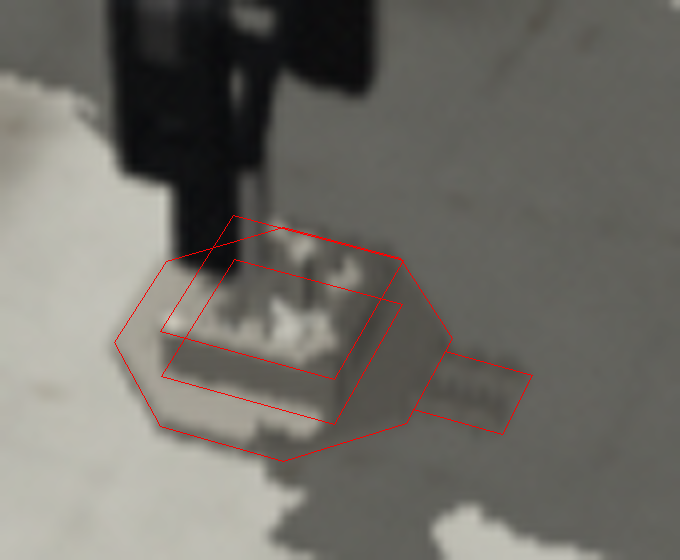

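```bash
python3 -m jog '{"translation":[[0.002,-0.0006,0.008],[0.0035,-0.0008,0.02],[0.0038,-0.0008,0.032],[0.0038,-0.0008,0.039],[0.0038,-0.0008,0.042]],"turn":[[0,0,0.009],[0,0,0.009],[0,0,0.009],[0,0,0.009],[0,0,0.009]],"hand":[0.8,0.8,0.8,0.8,0.8]}' 60;  python3 go.py .6135 -.2478 .0165 -86
```

```text
time_s: 10.25
position: [0.6137, -0.2487, 0.0168]
orientation: [[0.068, -0.998, -0.001], [-0.998, -0.068, 0.001], [-0.001, 0.001, -1.0]]
wrist_force: [0.0, -0.7, 0.0]
grip_width: 0.0685
t 10.25 at [ 0.6137 -0.2487  0.0168] yaw -86.11 F [ 0.  -0.7  0. ] w 0.0685
shift [-0.001   0.0002  0.0003] turn [ 0.0014  0.0007 -0.002 ]
```

```bash
python3 -m jog '{"translation":[[-0.0008,0,0.0],[-0.0008,0,0.0],[-0.0008,0,0.0],[-0.0008,0,0.0],[-0.0008,0,0]],"turn":[[0,0,0],[0,0,0],[0,0,0],[0,0,0],[0,0,0]],"hand":[0.3,0.3,0.3,0.3,0.3]}' 60;  python3 go.py .6135 -.2478 .0165 -86
```

```text
time_s: 10.75
position: [0.6146, -0.2482, 0.0186]
orientation: [[0.068, -0.998, 0.001], [-0.998, -0.068, -0.0], [0.0, -0.001, -1.0]]
wrist_force: [-0.2, 0.4, 4.2]
grip_width: 0.0447
t 10.75 at [ 0.6146 -0.2482  0.0186] yaw -86.11 F [-0.2  0.4  4.2] w 0.0447
shift [-0.0005  0.0011  0.0021] turn [-0.0009 -0.0003 -0.002 ]
```

```bash
python3 -m jog '{"translation":[[0,0,0],[0,0,-0.015],[0,0,-0.045],[0,0,-0.08],[0,0,-0.115]],"turn":[[0,0,0],[0,0,0],[0,0,0],[0,0,0],[0,0,0]],"hand":[0.3,0.3,0.3,0.3,0.3]}' 80; python3 - <<'E'
from ov import *
im=eyes.snapshot("side")[:,:,::-1].copy(); s=sense(); p=s["position"];R=s["orientation"]
a=np.arctan2(R[1][0],R[0][0])+np.pi/2
k=wire("sep",p[0],p[1],a,p[2]-.0185)
print(p, s["wrist_force"])
cv2.imwrite("pics/v9.png",np.hstack([draw("side",im,k,8,(245,200),(49,60)),draw("side",im,[],8,(245,200),(49,60))]))
E
python3 go.py .515 .0352 .135 -12
```

```text
time_s: 11.25
position: [0.6139, -0.248, 0.1341]
orientation: [[0.068, -0.998, -0.001], [-0.998, -0.068, 0.0], [-0.0, 0.001, -1.0]]
wrist_force: [0.5, -0.5, -1.0]
grip_width: 0.044
[ 0.61596188 -0.24887562  0.14056212] [ 0.97921936 -1.01599608  5.38046168]
t 11.3 at [ 0.616  -0.2489  0.1406] yaw -86.12 F [ 1.  -1.   5.4] w 0.0437
shift [-0.2903  0.0815  0.0042] turn [-0.0032 -0.0063 -1.2936]
```

View pics/v9.png

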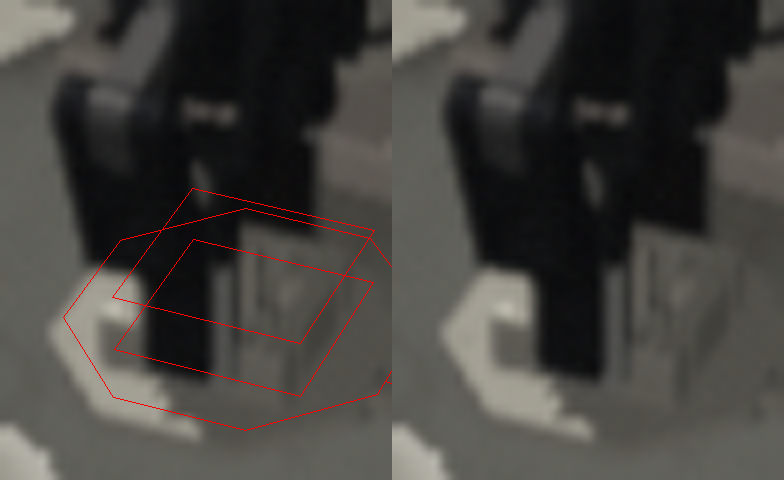

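Separator is held level, its forked tab off to the right. Carry it over.

```bash
python3 -m jog '{"translation":[[-0.02,0.005,0],[-0.055,0.015,0],[-0.095,0.027,0.001],[-0.135,0.038,0.002],[-0.172,0.048,0.003]],"turn":[[0,0,-0.06],[0,0,-0.18],[0,0,-0.32],[0,0,-0.46],[0,0,-0.6]],"hand":[0.3,0.3,0.3,0.3,0.3]}' 80; python3 go.py .515 .0352 .135 -12
```

```text
time_s: 11.8
position: [0.5538, -0.0783, 0.1299]
orientation: [[0.624, -0.782, -0.0], [-0.782, -0.624, 0.0], [-0.0, 0.0, -1.0]]
wrist_force: [0.7, 0.5, -0.6]
grip_width: 0.0438
t 11.8 at [ 0.5538 -0.0783  0.1299] yaw -51.42 F [ 0.7  0.5 -0.6] w 0.0438
shift [-0.1129 -0.0405 -0.0051] turn [-0.000e+00  1.000e-04 -6.879e-01]
```

```bash
python3 -m jog '{"translation":[[-0.03,-0.011,-0.001],[-0.062,-0.022,-0.002],[-0.09,-0.032,-0.003],[-0.107,-0.038,-0.004],[-0.112,-0.04,-0.005]],"turn":[[0,0,-0.13],[0,0,-0.27],[0,0,-0.41],[0,0,-0.55],[0,0,-0.68]],"hand":[0.3,0.3,0.3,0.3,0.3]}' 80; python3 go.py .515 .0352 .135 -12
```

```text
time_s: 12.3
position: [0.516, 0.0346, 0.1351]
orientation: [[0.977, -0.214, -0.0], [-0.214, -0.977, 0.0], [-0.0, -0.0, -1.0]]
wrist_force: [-0.1, -0.5, -0.8]
grip_width: 0.0436
t 12.3 at [0.516  0.0346 0.1351] yaw -12.34 F [-0.1 -0.5 -0.8] w 0.0436
shift [-0.0011 -0.0004  0.0001] turn [-0.0002  0.0002 -0.006 ]
```

```bash
python3 -m jog '{"translation":[[-0.0005,-0.0004,0.006],[-0.001,-0.0004,0.013],[-0.001,-0.0004,0.02],[-0.001,-0.0004,0.026],[-0.001,-0.0004,0.028]],"turn":[[0,0,-0.006],[0,0,-0.006],[0,0,-0.006],[0,0,-0.006],[0,0,-0.006]],"hand":[0.3,0.3,0.3,0.3,0.3]}' 80; python3 go.py .515 .0352 .135 -12
python3 - <<'E'
from ov import *
s=sense(); p=s["position"];R=s["orientation"]
im=eyes.snapshot("side")[:,:,::-1].copy()
a=np.arctan2(R[1][0],R[0][0])+np.pi/2
k=wire("sep",p[0],p[1],a,p[2]-.0185)
cv2.imwrite("pics/v10.png",np.hstack([draw("side",im,k,7,(262,135),(57,70)),draw("side",im,[],7,(262,135),(57,70))]))
E
```

```text
time_s: 12.8
position: [0.5155, 0.0331, 0.106]
orientation: [[0.976, -0.217, -0.001], [-0.217, -0.976, -0.0], [-0.001, 0.0, -1.0]]
wrist_force: [-1.1, -0.3, -0.9]
grip_width: 0.0434
t 12.8 at [0.5155 0.0331 0.106 ] yaw -12.53 F [-1.1 -0.3 -0.9] w 0.0434
shift [-0.0009 -0.0019 -0.029 ] turn [ 0.0004  0.0013 -0.0093]
```

View pics/v10.png

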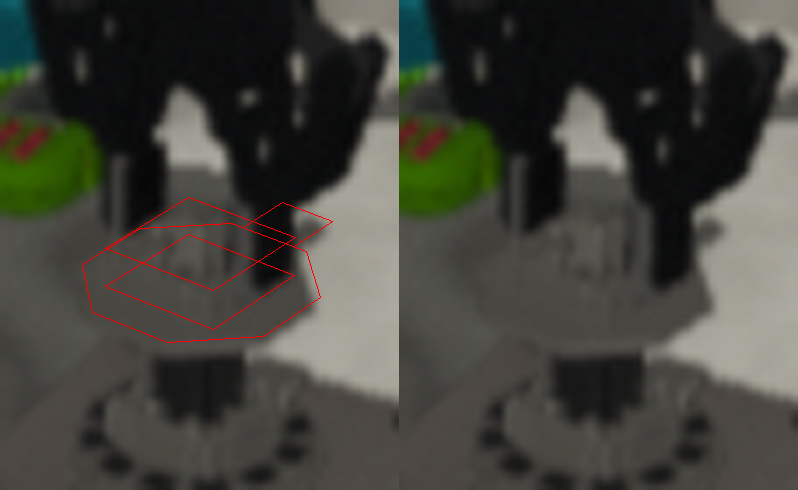

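```bash
python3 - <<'E'
from ov import *
s=sense(); p=np.array(s["position"]);R=np.array(s["orientation"]); print(p)
im=eyes.snapshot("side")[:,:,::-1].copy()
a=np.arctan2(R[1][0],R[0][0])+np.pi/2
o=[]
g=cv2.convertScaleAbs(im,alpha=2)
for d,dz in ((.0015,-.001),(.003,-.002)):
    q=p+R[:,1]*d
    o.append(draw("side",g,wire("sep",q[0],q[1],a,p[2]-.0185+dz),10,(270,150),(40,40)))
cv2.imwrite("pics/v11.png",np.hstack(o))
E
```

```text
[0.51549164 0.03319434 0.10614652]
```

View pics/v11.png

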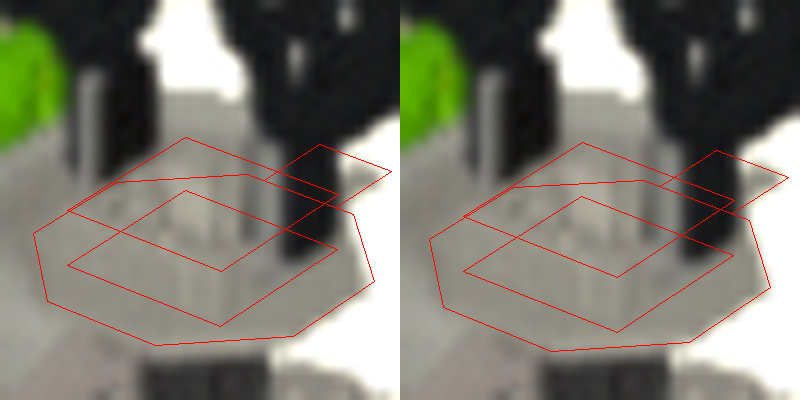

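```bash
python3 -m jog '{"translation":[[-0.0003,-0.0015,0.002],[-0.0006,-0.003,0.004],[-0.0006,-0.003,0.008],[-0.0006,-0.003,0.012],[-0.0006,-0.003,0.0155]],"turn":[[0,0,-0.009],[0,0,-0.009],[0,0,-0.009],[0,0,-0.009],[0,0,-0.009]],"hand":[0.3,0.3,0.3,0.3,0.3]}' 80; python3 go.py .5155 .0362 .0865 -12
```

```text
time_s: 13.4
position: [0.5159, 0.0366, 0.0912]
orientation: [[0.978, -0.207, -0.0], [-0.207, -0.978, -0.0], [-0.0, 0.0, -1.0]]
wrist_force: [-0.5, 0.3, -2.4]
grip_width: 0.0438
t 13.4 at [0.5159 0.0366 0.0912] yaw -11.92 F [-0.5  0.3 -2.4] w 0.0438
shift [-0.0003  0.0005  0.0047] turn [0.0001 0.0002 0.0014]
```

```bash
python3 -m jog '{"translation":[[-0.0002,0,0.001],[-0.0003,0,0.002],[-0.0003,0,0.003],[-0.0003,0,0.0045],[-0.0003,0,0.006]],"turn":[[0,0,0],[0,0,0],[0,0,0],[0,0,0],[0,0,0]],"hand":[0.3,0.3,0.3,0.3,0.3]}' 80; python3 go.py .5155 .0362 .0865 -12
```

```text
time_s: 13.9
position: [0.5157, 0.0366, 0.0855]
orientation: [[0.978, -0.207, 0.0], [-0.207, -0.978, 0.0], [0.0, -0.0, -1.0]]
wrist_force: [-0.7, -0.4, -1.0]
grip_width: 0.0436
t 13.9 at [0.5157 0.0366 0.0855] yaw -11.92 F [-0.7 -0.4 -1. ] w 0.0436
shift [-0.0001  0.0005 -0.001 ] turn [-0.     -0.0001  0.0014]
```

```bash
python3 -m jog '{"translation":[[0,0,0.001],[0,0,0.002],[0,0,0.003],[0,0,0.004],[0,0,0.005]],"turn":[[0,0,0],[0,0,0],[0,0,0],[0,0,0],[0,0,0]],"hand":[0.3,0.3,0.3,0.3,0.3]}' 80; python3 go.py .5155 .0362 .0865 -12
```

```text
time_s: 14.4
position: [0.5157, 0.0367, 0.0805]
orientation: [[0.978, -0.207, 0.0], [-0.207, -0.978, 0.0], [0.0, -0.0, -1.0]]
wrist_force: [0.7, -0.0, -1.0]
grip_width: 0.0437
t 14.4 at [0.5157 0.0367 0.0805] yaw -11.92 F [ 0.7 -0.  -1. ] w 0.0437
shift [-0.0001  0.0005 -0.006 ] turn [-0.     -0.0001  0.0014]
```

Past the spline tops without contact. Down to the seat.

```bash
python3 -m jog '{"translation":[[0,0,0.003],[0,0,0.007],[0,0,0.011],[0,0,0.014],[0,0,0.0155]],"turn":[[0,0,0],[0,0,0],[0,0,0],[0,0,0],[0,0,0]],"hand":[0.3,0.3,0.3,0.3,0.3]}' 80; python3 go.py .5155 .0362 .0635 -12
```

```text
time_s: 14.9
position: [0.5154, 0.0366, 0.0646]
orientation: [[0.978, -0.206, -0.001], [-0.206, -0.978, -0.0], [-0.001, 0.0, -1.0]]
wrist_force: [-0.9, -0.3, -1.6]
grip_width: 0.0434
t 14.9 at [0.5154 0.0366 0.0646] yaw -11.92 F [-0.9 -0.3 -1.6] w 0.0434
shift [0.0001 0.0004 0.0011] turn [0.0002 0.0005 0.0015]
```

```bash
python3 -m jog '{"translation":[[0,0,0.0005],[0,0,0.001],[0,0,0.0015],[0,0,0.002],[0,0,0.0025]],"turn":[[0,0,0],[0,0,0],[0,0,0],[0,0,0],[0,0,0]],"hand":[0.3,0.3,0.3,0.3,0.3]}' 80; python3 go.py .5155 .0362 .0635 -12
```

```text
time_s: 15.4
position: [0.5158, 0.0367, 0.0636]
orientation: [[0.978, -0.206, 0.001], [-0.206, -0.978, 0.0], [0.001, -0.0, -1.0]]
wrist_force: [-9.2, -0.9, 26.3]
grip_width: 0.0439
t 15.4 at [0.5158 0.0367 0.0636] yaw -11.92 F [-9.2 -0.9 26.3] w 0.0439
shift [-0.0002  0.0005  0.0001] turn [-0.0002 -0.0008  0.0015]
```

Firm contact at TCP z 0.0636, as expected for seated. Release and lift.

```bash
python3 -m jog '{"translation":[[0,0,-0.001],[0,0,-0.001],[0,0,-0.001],[0,0,-0.004],[0,0,-0.025]],"turn":[[0,0,0],[0,0,0],[0,0,0],[0,0,0],[0,0,0]],"hand":[0.65,0.75,0.75,0.75,0.75]}' 80; python3 -m jog '{"translation":[[0,0,-0.03],[0,0,-0.06],[0,0.03,-0.08],[0,0.07,-0.1],[0,0.11,-0.11]],"turn":[[0,0,0],[0,0,0],[0,0,0],[0,0,0],[0,0,0]],"hand":[0.75,0.75,0.75,0.75,0.75]}' 80; python3 -m jog '{"translation":[[0,0.04,0],[0,0.08,0],[0,0.11,0],[0,0.12,0],[0,0.12,0]],"turn":[[0,0,0],[0,0,0],[0,0,0],[0,0,0],[0,0,0]],"hand":[0.75,0.75,0.75,0.75,0.75]}' 80; python3 - <<'E'
from ov import *
S=eyes.snapshot("side")[:,:,::-1].copy();t=eyes.snapshot("top")[:,:,::-1].copy()
np.save("pics/S.npy",S);np.save("pics/T.npy",t)
k=wire("disc",.515,.0352,np.radians(-102),.025)+wire("sep",.515,.0352,np.radians(78),.045)
cv2.imwrite("pics/v12.png",np.hstack([draw("side",S,k,6,(250,160),(66,66)),draw("top",t,k,6,(215,180),(66,66))]))
cv2.imwrite("pics/v12b.png",np.hstack([draw("side",S,[],6,(250,160),(66,66)),draw("top",t,[],6,(215,180),(66,66))]))
E
```

```text
time_s: 15.9
position: [0.5143, 0.0365, 0.0862]
orientation: [[0.978, -0.207, -0.004], [-0.207, -0.978, -0.0], [-0.003, 0.001, -1.0]]
wrist_force: [0.2, 0.3, 0.5]
grip_width: 0.0639
time_s: 16.4
position: [0.4932, -0.072, 0.1995]
orientation: [[0.979, -0.205, 0.002], [-0.205, -0.979, -0.0], [0.002, -0.0, -1.0]]
wrist_force: [1.7, 0.4, -0.1]
grip_width: 0.0637
time_s: 16.9
position: [0.4679, -0.1893, 0.1976]
orientation: [[0.978, -0.208, -0.0], [-0.208, -0.978, 0.0], [-0.0, -0.0, -1.0]]
wrist_force: [0.0, 0.2, -0.3]
grip_width: 0.0643
```

View pics/v12.png

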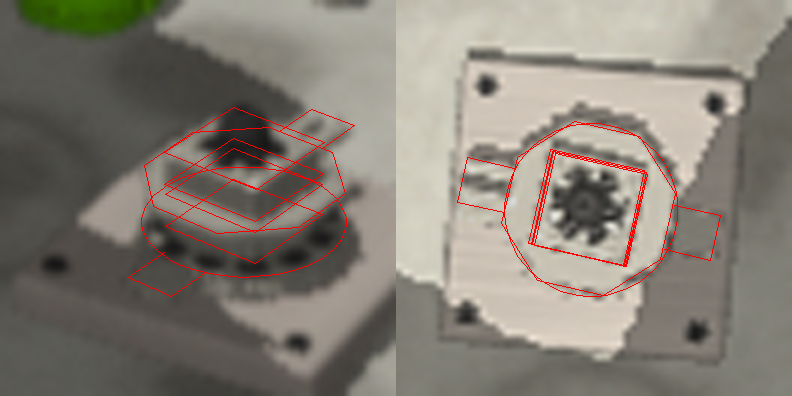

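View pics/v12b.png

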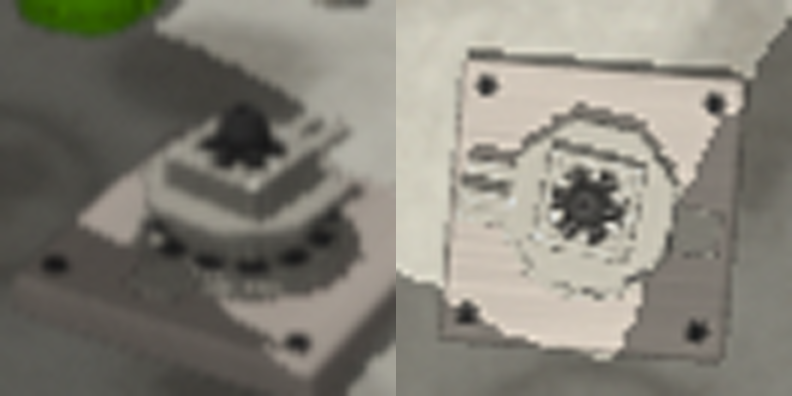

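Both plates match the overlays: separator flat on the disc, forked tab left (+y, crop 485,170), disc tab right (crop 700,230), and only the spline ends show above the collar. The arm is clear, so I hand in.

```bash
python3 -c "
from cell import arm,sense; print(arm.hand_in(), sense()['time_s'])"
```

```text
the job is handed in; nothing more can be done
the job is handed in; nothing more can be done
```

I rebuilt the clutch and handed the job in at about 17 s of the 72 s limit. The hand-in gave no verdict.

- **Disc:** gripped by its collar and set on the hub. It rested on the splines at first (12 N), then dropped in after about 8° of turn. I felt first contact on the pressure plate at the expected height.
- **Separator:** went straight in at the same offset. It seated at tool height 0.0636 m against 0.0635 m expected, with a firm 26 N.
- **Last pictures:** the plate outlines drawn at the home position match both views. The tabs are about 8° off the block's y axis, the disc towards -y and the separator towards +y. Only the ends of the splines show above the separator's collar.
- **Disagreement:** in one side view the disc sat about 1 px (2–3 mm) above its overlay, but the top view was centred. I put this down to the calibration.
- **Not measured:** I did not check the vial, timer and dish separately in the last pictures. The robot never went near them, and wrist forces away from the clutch stayed low.

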